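Set the cup warmers' toggle switches

ROBOT

A 7-joint arm with a two-finger parallel gripper is mounted at the origin on a cart in front of the work surface, level with it; the furniture and walls round the work are solid. World frame = base frame: x ahead of the robot, y to its left, z up, the work surface at z = 0. Lengths are in m, angles in degrees, forces in N, time in s.
With the tool pointing down it reaches from about 0.425 to 0.875 m from the base axis. Payload 8.4 kg.
Tool frame: the origin (TCP) lies midway between the tips of the shut fingers; the grasp point (between the pads) lies 19 mm behind it (r.grip_depth is the z of the grasp point in the tool frame, in m); z points along the fingers, y is the line along which they close (so a half turn about z gives the same grasp; the last joint's range is limited). The gripper opens to 85 mm and grips with 20 to 120 N. Pads are 22 mm wide; open, the fingers measure 114 mm over their backs; the gripper's body (76 mm by 85 mm) begins 54 mm behind the grasp point. The pads swing forward as they close: fully open they stand 13 mm farther back than shut.
Start: joints at [59.462, 19.091, 2.286, 83.961, -0.768, 76.965, -3.352], TCP at [0.273, -0.59, 0.231] pointing down, gripper open.
Joint ranges: [-147.57, 147.57], [-21.85, 119.76], [-74.77, 79.35], [14.55, 137.4], [-85.83, 265.84], [4.83, 119.75], [-152.11, 152.11]. Speed limits (degrees/s): [127.2, 127.2, 159.86, 159.86, 180, 180, 180].

INTERFACE

Orientations are given as a 3x3 rotation matrix whose columns are the frame's x, y, z axes.
In Python, from cell import r gives the robot as it stands. The module is installed in compiled form; this text tells all that it offers. Calls block until the motion is done:
- r.reach(position, orientation): joint-space move of the TCP to a pose.
- r.move_linear(position, frame=None, velocity=0.15, f_stop=None): straight line of the TCP; frame=None keeps the orientation; velocity is the mean speed in m/s. With f_stop (N) it stops when the force on the tool has changed by that much, and returns True; else False.
- r.move_j(angles): joint-space move.
- r.open() and r.gripper_close(effort=None): open the fingers fully, or close them until they stop; effort is the grip in N (None keeps the last).
- r.sleep(seconds).
- r.inverse_kinematics(position, orientation): joint angles nearest the present ones, or None.
- r.snapshot(name): name is "side" or "top" or "wrist"; returns a dict with "img" (420x560x3 uint8, red, green, blue), "intrinsics" (3x3 intrinsics, pixels), "k1" (the pictures are not rectified: a ray, as slopes to the right and down, at radius r is drawn at 1 + k1 r^2 times it, then the intrinsics apply), "R" (3x3) and "t" (3): a world point X has camera coordinates R X + t; the wrist camera has in their place "mount" (4x4, takes a point from camera to tool coordinates, whose origin is the TCP and whose axes are the flange's). Camera axes: x right, y down, z forward; pixel columns grow to the right and rows downward; lengths in m; the calibration is good to about 2 mm. A picture is of the moment at which its call begins: read the wrist's pose just before it. There is no depth.
A pose or a line that the arm cannot do raises r.Unreachable and nothing moves.
- r.sign_off(): hands the job in; it is judged then, once.
Readings, each from a call of its own:
- r.get_clock(): time.
- r.get_qpos(): joint angles.
- r.get_joint_vel(): joint speeds.
- r.get_effort(): joint torques, N m.
- r.get_tcp_pos(): TCP position.
- r.get_eef_rot(): TCP orientation.
- r.get_force(): force on the tool from outside, world axes, zero at the start.
- r.get_torque(): the same for the moment, N m.
- r.get_finger_gap(): finger opening in m.
- r.get_finger_force(): force on a finger pad.
Only numpy, scipy, OpenCV 4.12 (cv2) and the standard library are available. Lean on these libraries where they do the work, as an engineer would, in place of code of your own. Each camera call takes 0.05 s, during which the arm holds its last target. There are 200 camera calls.

TASK

Three cup warmers stand on a wooden tray, each with a toggle lever in front of its round plate. Switch on the warmer under the mug by pushing its lever over towards the plate until it snaps across, and switch off the empty warmer by pushing its lever back, away from its plate, until it snaps across. Leave the lever of the warmer under the bowl as it is, on, and do not shift or lift the mug, the bowl or anything else on the worktop.

Things in the scene. Friction and masses are not known exactly. Their poses are not given: they have to be found in the camera images.
- warmer_mug: cup warmer under the mug, off at the start. Black base 170 x 96 x 20 mm, fixed; origin at the centre of its underside, 8 mm above the worktop; own x axis points from its switch to its plate (away from the robot), z up. Round plate 84 mm across, centre at x = 36 mm, top at z = 24 mm. Grey switch housing 52 (along x) x 60 mm at x = -55 mm, top at z = 42 mm; the lever rises from its top.
- warmer_empty: identical warmer with nothing on it, on at the start; same frame. The three warmers stand in a row on an 8 mm thick wooden tray 190 x 460 mm, about 160 mm apart (clear gaps about 60 mm), in any order. In front of them, on the robot's side, all is free.
- warmer_bowl: identical warmer that carries the bowl, on at the start; same frame. A tall solid cabinet stands at the left end of the worktop, about 0.6 m and more from the robot: swing in from the left with the arm drawn in
- lever_mug (a joint): toggle lever of the mug's warmer, rad: 0 = off (leans 0.45 rad from vertical away from the plate, to own -x), 0.9 = on (leans 0.45 rad towards the plate, +x). Turns about the warmer's y axis at x = -55 mm, y = 0, z = 42 mm. Over-centre action: from the middle (0.45) it drops by itself to the nearer stop and stays; about 2 N at the tip starts it, ever less up to the middle.
- lever_empty (a joint): the same lever on the empty warmer; 0.9 (on) at the start
- lever_bowl (a joint): the same lever on the warmer under the bowl; 0.9 (on) at the start, to be left alone
- lever_mug_tip (a point): centre of the thick end of the mug warmer's lever, 55 mm from its pivot (about 100 mm above the worktop). The lever is a plain aluminium bat, 60 mm long, 8 mm thick at the root and 13 mm at the tip
- lever_empty_tip (a point): the same point of the empty warmer's lever
- lever_bowl_tip (a point): the same point of the bowl warmer's lever
- warmer_mug_plate (a point): centre of the top of the plate under the mug
- warmer_bowl_plate (a point): centre of the top of the plate under the bowl
- mug_center (a point): centre of the mug, half-way up: loose china mug with a leaf pattern, 74 mm across, 78 mm high, its handle to the rear (away from the lever), standing on its warmer, rim about 110 mm above the worktop
- bowl_center (a point): centre of the bowl, half-way up: loose low china bowl, 128 mm across, 45 mm high, standing on its warmer
- teaspoon: loose teaspoon 135 x 29 x 10 mm lying on the tray in a gap between two warmers; origin centre of underside; leave alone
- salt: loose china shaker, 43 mm across, 64 mm high, standing on the tray in the other gap between two warmers; origin centre of underside; leave alone
- pepper: a like shaker standing behind, to the right of the tray; leave alone
- spotted_mug: loose spotted mug, 82 x 114 x 91 mm, on a coaster to the right of the tray; origin centre of underside; leave alone

How it is judged:
By the outcome, as a careful person would: the job done as asked, in the order asked, and still so for the second after the job is handed in, with the robot touching nothing.
It also fails if it takes over 48 s, if anything falls off the work surface, if the arm or the gripper's body presses on something with over 40 N, if the wrist force passes 120 N, or if a joint passes its speed limit or range.

## Working session

There is one attempt and no reset: what is moved stays moved. The work goes in short steps, each a Python script; the robot and the scene stay as the last script left them, time stands still between calls to the robot, and variables do not carry over. Pictures are saved under pics/ and viewed, at most 10 in all, crops included, and the job is handed in when it is done.

```bash
mkdir -p pics
python3 - <<'E'
from cell import r
import cv2,numpy as np
for n in("side","top"):
    s=r.snapshot(n); cv2.imwrite(f"pics/{n}.png",s["img"][:,:,::-1]); np.savez(n+".npz",**s)
    print(n,s["intrinsics"].round(1).tolist(),s["k1"],s["R"].round(3).tolist(),s["t"].round(3).tolist())
print(r.get_clock())
E
```

```text
side [[455.3, 0.0, 282.5], [0.0, 455.3, 210.5], [0.0, 0.0, 1.0]] 0.04882456025617345 [[-0.886, -0.464, -0.001], [-0.302, 0.578, -0.758], [0.352, -0.671, -0.653]] [0.306, 0.357, 0.64]
top [[419.4, 0.0, 283.5], [0.0, 419.4, 206.9], [0.0, 0.0, 1.0]] -0.01720435588794497 [[0.001, -1.0, 0.0], [-0.991, -0.001, -0.135], [0.135, -0.0, -0.991]] [-0.228, 0.491, 0.886]
0.1
```

View pics/top.png

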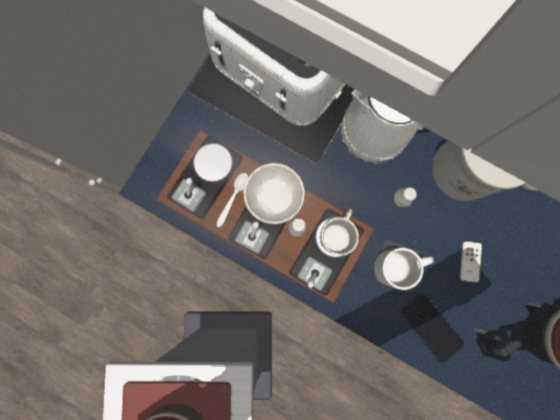

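View pics/side.png

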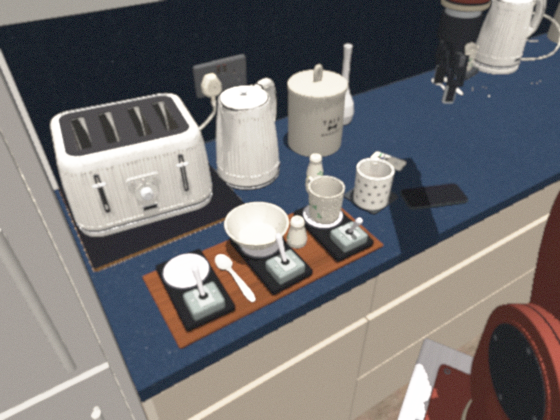

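Top view: the row from left to right is empty (plate ~213,162; housing ~189,194), bowl (274,195; housing ~254,236) and mug (337,236; housing ~314,272). The teaspoon is in the left gap and the salt in the right. The side view agrees: the levers of empty and bowl lean to the plate, and the mug's leans to the front.

```bash
cat > h.py <<'E'
import numpy as np,cv2
def ray(s,uv):
    p=cv2.undistortPoints(np.float64(uv).reshape(-1,1,2),s["intrinsics"],np.array([float(s["k1"]),0,0,0]))[:,0]
    d=np.c_[p,np.ones(len(p))]@s["R"]
    return -s["R"].T@s["t"],d
def onz(s,uv,z):
    c,d=ray(s,uv); return c+d*((z-c[2])/d[:,2])[:,None]
def proj(s,X):
    c=(s["R"]@np.atleast_2d(X).T).T+s["t"]; p=c[:,:2]/c[:,2:]
    p=p*(1+s["k1"]*(p**2).sum(1))[:,None]; K=s["intrinsics"]
    return p*[K[0,0],K[1,1]]+K[:2,2]
def tri(s1,u1,s2,u2):
    (c,d),(e,f)=ray(s1,u1),ray(s2,u2); d=d[0];f=f[0]
    t=np.linalg.lstsq(np.c_[d,-f],e-c,rcond=None)[0]
    a,b=c+d*t[0],e+f*t[1]; return (a+b)/2,np.linalg.norm(a-b)
E
python3 - <<'E'
from h import *
T=dict(np.load("top.npz"));S=dict(np.load("side.npz"))
h=cv2.cvtColor(T["img"],cv2.COLOR_RGB2HSV)
m=cv2.inRange(h,(0,90,40),(20,255,200)); m[:125]=0;m[305:]=0;m[:,:155]=0;m[:,380:]=0
m=cv2.morphologyEx(m,cv2.MORPH_OPEN,np.ones((3,3)))
v,u=np.nonzero(m); P=onz(T,np.c_[u,v],.008)
rc=cv2.minAreaRect(np.float32(P[:,:2]*1000)); print("tray",rc,len(u))
print(cv2.boxPoints(rc))
for n,pl,ho in(("empty",(213,162),(189,194)),("bowl",(274,195),(254,236)),("mug",(337,236),(314,272))):
    print(n,onz(T,pl,.032)[0].round(3),onz(T,ho,.05)[0].round(3))
c=T["img"][125:305,155:380,::-1]; cv2.imwrite("pics/tc.png",cv2.resize(c,None,fx=3.3,fy=3.3,interpolation=cv2.INTER_CUBIC))
c=S["img"][170:330,140:390,::-1]; cv2.imwrite("pics/sc.png",cv2.resize(c,None,fx=3.2,fy=3.2,interpolation=cv2.INTER_CUBIC))
E
```

```text
tray ((479.4353332519531, -184.7762451171875), (456.3794250488281, 186.74185180664062), 60.04852294921875) 3785
[[ 284.60678 -335.8739 ]
 [ 446.40897 -429.10785]
 [ 674.2639   -33.67859]
 [ 512.4617    59.55536]]
empty [ 0.592 -0.071  0.032] [ 0.517 -0.023  0.05 ]
bowl [ 0.518 -0.207  0.032] [ 0.426 -0.165  0.05 ]
mug [ 0.428 -0.344  0.032] [ 0.35  -0.292  0.05 ]
```

View pics/tc.png

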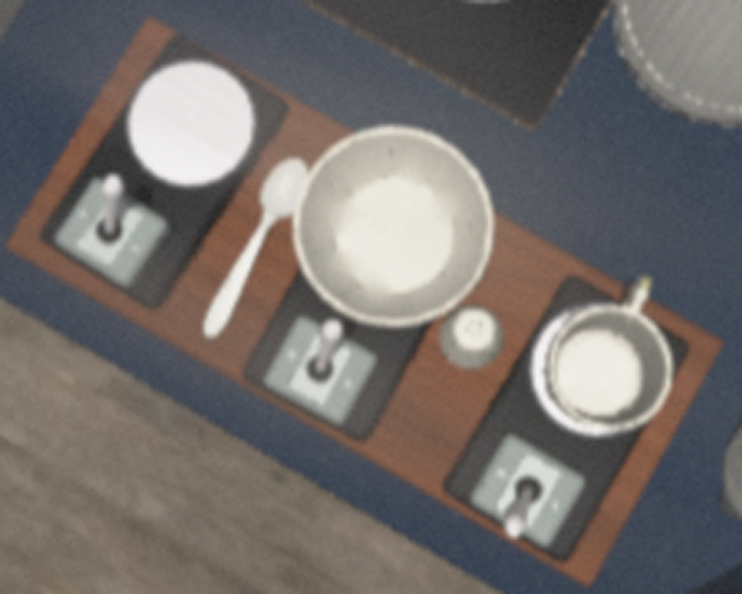

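View pics/sc.png

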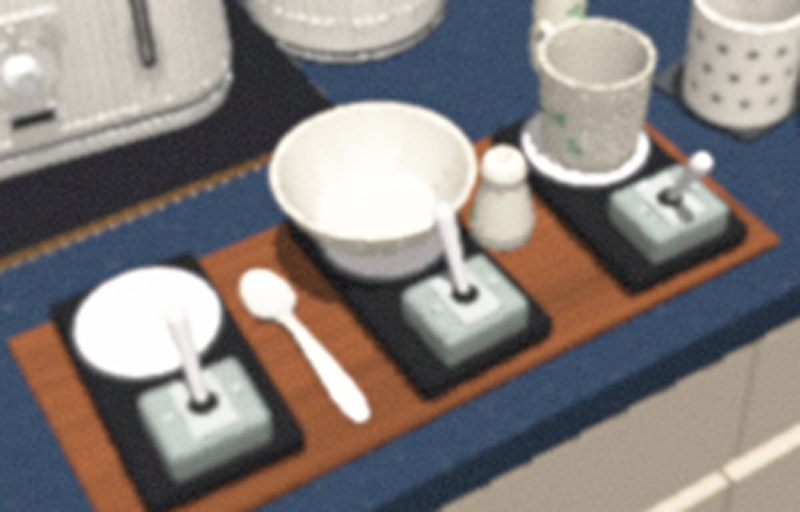

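Clear levers: the mug's leans towards the front, the other two towards their plates. Next I triangulate pivots and tips and check IK.

Run:
```python
from h import *
from cell import r
from scipy.spatial.transform import Rotation as Ro
T=dict(np.load("top.npz"));S=dict(np.load("side.npz"))
f=lambda p:(155+p[0]/3.3,125+p[1]/3.3); g=lambda p:(140+p[0]/3.2,170+p[1]/3.2)
D={"empty":((110,230),(203,403),(113,187),(177,315)),"bowl":((320,366),(464,293),(331,330),(444,212)),"mug":((527,490),(672,197),(515,526),(703,160))}
for n,(a,b,c,d) in D.items():
    P,e=tri(T,f(a),S,g(b)); Q,e2=tri(T,f(c),S,g(d))
    print(n,"piv",P.round(4),round(e,4),"top-only",onz(T,f(a),.05)[0].round(4),"tip",Q.round(4),round(e2,4),"yaw",np.degrees(np.arctan2(*(Q-P)[[1,0]])).round(1),np.linalg.norm(Q-P).round(4))
# IK tests
X=np.array([np.cos(np.radians(-30)),np.sin(np.radians(-30)),0])
for n,piv,offs in(("mug",np.array([.345,-.29,0]),(-.06,-.05,0)),("empty",np.array([.51,-.025,0]),(.06,0))):
  for yaw in(-30,60,150,-120):
    for tilt in(0,15,30):
      R=Ro.from_euler("zyx",[yaw,0,180],degrees=True).as_matrix()
      R=Ro.from_rotvec(np.radians(tilt)*np.array([.5,.866,0])*1).as_matrix()@R
      o=[]
      for of in offs:
        for z in(.088,.22):
          q=r.inverse_kinematics((piv+of*X+[0,0,z]).tolist(),R.tolist()); o.append(None if q is None else np.round(q).astype(int).tolist())
      print(n,yaw,tilt,R[:,2].round(2),[x is not None for x in o],o[1])
```

```text
empty piv [ 0.5148 -0.0223  0.0505] 0.0011 top-only [ 0.5154 -0.0219  0.05  ] tip [ 0.5337 -0.0347  0.1002] 0.001 yaw -33.4 0.0546
bowl piv [ 0.4256 -0.161   0.0507] 0.0018 top-only [ 0.4265 -0.1606  0.05  ] tip [ 0.4442 -0.1712  0.1003] 0.002 yaw -28.8 0.0539
mug piv [ 0.3463 -0.2938  0.0524] 0.0024 top-only [ 0.3474 -0.2936  0.05  ] tip [ 0.3265 -0.2827  0.101 ] 0.0014 yaw 150.6 0.0537
mug -30 0 [ 0. -0. -1.] [True, True, True, True, True, True] [45, -11, -9, 117, -2, 73, -23]
mug -30 15 [-0.22  0.13 -0.97] [True, True, True, True, True, True] [40, 1, -6, 108, 1, 86, -26]
mug -30 30 [-0.43  0.25 -0.87] [True, True, True, True, True, True] [37, 12, -4, 100, 2, 98, -28]
mug 60 0 [ 0. -0. -1.] [True, True, True, True, True, True] [41, -11, -5, 117, -1, 74, -114]
mug 60 15 [-0.22  0.13 -0.97] [True, True, True, True, True, True] [35, 1, -1, 108, 1, 86, -116]
mug 60 30 [-0.43  0.25 -0.87] [True, True, True, True, True, True] [32, 12, 2, 100, 1, 98, -116]
mug 150 0 [ 0. -0. -1.] [True, True, True, True, True, True] [-19, -22, 43, 119, 15, 77, 139]
mug 150 15 [-0.22  0.13 -0.97] [True, Fa
[... 761 characters left out ...]
52]
empty 60 15 [-0.22  0.13 -0.97] [True, True, True, True] [15, 21, -13, 85, -2, 88, -147]
empty 60 30 [-0.43  0.25 -0.87] [True, True, True, True] [14, 31, -9, 74, -8, 103, -145]
empty 150 0 [ 0. -0. -1.] [True, True, True, True] [53, 20, -63, 95, 18, 77, 107]
empty 150 15 [-0.22  0.13 -0.97] [True, True, True, True] [48, 33, -63, 83, 19, 92, 106]
empty 150 30 [-0.43  0.25 -0.87] [True, True, True, True] [44, 45, -63, 72, 18, 106, 103]
empty -120 0 [ 0. -0. -1.] [True, True, True, True] [29, 12, -32, 96, 7, 74, 26]
empty -120 15 [-0.22  0.13 -0.97] [True, True, True, True] [31, 24, -35, 84, 5, 89, 27]
empty -120 30 [-0.43  0.25 -0.87] [True, True, True, True] [28, 34, -32, 73, 2, 103, 27]
```

Pivots (z≈0.050), tips (z≈0.100, length ≈54 mm) and yaw ≈ -30° all match the given data. I'm pushing the mug's lever with shut fingers.

```bash
cat > act.py <<'E'
from h import *
from cell import r
from scipy.spatial.transform import Rotation as Ro
X=np.array([np.cos(np.radians(-30)),np.sin(np.radians(-30)),0])
R=Ro.from_euler("zyx",[-30,0,180],degrees=True).as_matrix()
def pt(piv,of,z): return np.array([piv[0],piv[1],0])+of*X+[0,0,z]
def push(piv,a,b):
    r.reach(pt(piv,a,.23),R); print("above",r.get_tcp_pos(),r.get_clock())
    if r.move_linear(pt(piv,a,.088),velocity=.12,f_stop=6): print("HIT on descent",r.get_tcp_pos()); return
    print("push stop",r.move_linear(pt(piv,b,.088),velocity=.06,f_stop=15),r.get_tcp_pos(),r.get_force())
    r.move_linear(pt(piv,a,.088),velocity=.1); r.move_linear(pt(piv,a,.23),velocity=.15)
    print(r.get_clock())
E
python3 - <<'E'
from act import *
r.gripper_close()
push((.347,-.2935),-.055,-.005)
s=r.snapshot("side");cv2.imwrite("pics/s2.png",cv2.resize(s["img"][150:330,140:420,::-1],None,fx=2.8,fy=2.8))
E
```

```text
above [ 0.2995519  -0.26704963  0.23029631] 2.1
push stop False [ 0.34246696 -0.29085271  0.08792214] [-0.15325729  0.06794265 -0.00051806]
6.1667
```

View pics/s2.png

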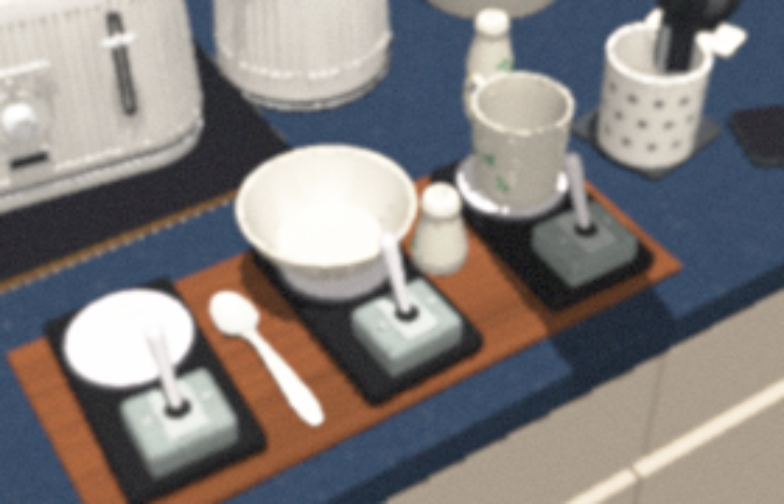

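The mug's lever now leans to the plate (on; tip ~573,160), and the mug and its neighbours are unmoved. Now the empty warmer's lever, from the plate side.

Run:
```python
from act import *
push((.515,-.022),.055,.005)
r.reach(pt((.347,-.2935),-.055,.25),R)
s=r.snapshot("side");cv2.imwrite("pics/s3.png",cv2.resize(s["img"][150:330,140:420,::-1],None,fx=2.8,fy=2.8))
print(r.get_clock())
```

```text
above [ 0.56210073 -0.05110151  0.22979503] 7.5
push stop False [ 0.51947016 -0.024706    0.0879745 ] [-0.00320744 -0.05600343 -0.48254419]
11.5667
12.9083
```

View pics/s3.png

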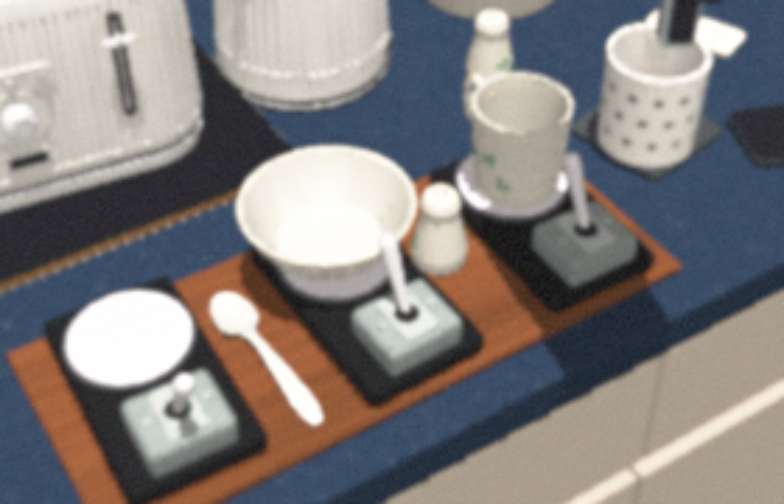

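The empty warmer's lever is now short and upright in view (tip ~183,382). I'll check that this matches the off pose before handing in.

Run:
```python
from act import *
S=dict(np.load("side.npz"))
for a in(-.45,-.2,0,.45):
    print(a,((proj(S,pt((.515,-.022),.055*np.sin(a),.05+.055*np.cos(a)))-[140,150])*2.8).round(0))
```

```text
-0.45 [[184. 383.]]
-0.2 [[174. 364.]]
0 [[166. 351.]]
0.45 [[151. 332.]]
```

The tip matches the off stop (184,383).

```bash
python3 -c "
from cell import r
print(r.sign_off())"
```

```text
the job is handed in; nothing more can be done
None
```

The mug's warmer was switched on first, then the empty warmer off; the bowl's lever was left on, nothing else in view had moved, and the job was handed in at about 13 s.

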